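# Scan a tissue cassette and lock it into its press

## Task

Check in the tissue cassette lying in the open press: hold the code reader upright and still, window down, about 6 cm above the cassette's label for a good second, then stand it back upright on its rubber rest and let go. Then swing the press lid down onto the cassette, take the locking pin from its block and push it down through the hole in the lid into the hole of the base until its collar presses the lid fully shut against the sprung bed. Finish while still holding the pin and pressing it down, and leave the bottle, the beaker and the tray alone.

Things in the scene. Friction and masses are not known exactly. Their poses are not given: they have to be found in the camera images.
- press: Lower half of the hinged press, grey block fixed to the bench, 110 (x) x 150 (y) x 40 mm high, turned up to 0.35 rad either way. Origin on the bench; the block spans x -55 to 55, y -65 to 85 mm; z up. The hinge runs along its x at y = 70 mm, 40 mm high. An open pocket 42.5 x 30.5 mm at y = 15 mm holds the cassette on a sprung bed.
- press_hole (a point): Mouth of the pin hole in the lower half, in its top face (40 mm above the bench), at press x = 0, y = -40 mm. Vertical through hole, 12 mm diameter, 40 mm deep, slightly chamfered.
- lid (a joint): Lid angle, rad: 0 = fully shut, flat on the lower half; pi/2 = upright; 2.0 = stop, leaning back past upright. Starts at 1.7 to 1.9, held by hinge friction. Tipped to below about 1.1 it sinks by its own weight in 1 to 2 s (damped) and rests on the cassette at about 0.065. Pressing down with 3 to 5 N at the pin hole shuts it fully; let go, it rises to 0.03 or more.
- lid_hinge (a point): Middle of the lid's hinge line: press x = 0, y = 70 mm, 40 mm above the bench. Axes as the press. The lid is an aluminium plate 90 mm wide (along the hinge), 10 mm thick, from 8 to 133 mm off the hinge line; its underside lies in the plane through the hinge line. Shut, it reaches to press -y; it opens up and over to +y.
- lid_hole (a point): Centre of the pin hole in the lid, on the lid's outer (upper when shut) face, 110 mm from the hinge line and 10 mm from the underside; through hole 13 mm diameter, chamfered. Stands right over press_hole when shut.
- cassette: White plastic tissue cassette, 40 x 28 x 12 mm, lying loose in the pocket of the press on the sprung bed. Origin at the centre of its underside, 31 mm above the bench; it stands 3 mm above the pocket.
- label (a point): Centre of the white label with dark bars on the cassette's top face, 43 mm above the bench; faces up.
- reader: Hand-held code reader in off-white plastic, 112 mm tall, standing upright on its rest with its window down: a head 46 x 46 x 34 mm below, narrowing to a round handle 30 mm in diameter between 48 and 112 mm above its underside. Origin at the centre of its underside, which is the window; it looks along its own -z. Mass about 0.15 kg.
- reader_rest: Flat grey rubber pad fixed to the bench, 90 x 90 x 8 mm, on which the reader stands. Origin at the centre of its underside. It is on the left or on the right of the press.
- lock_pin: Steel locking pin, upright in its block: shaft 10 mm diameter and 40 mm long with a tapered foot, then a collar 28 mm in diameter and 4 mm thick, then a black round knob 24 mm in diameter and 30 mm high; 74 mm in all. Origin at the foot (same point as pin_tip), z towards the knob. Mass about 60 g. With the collar seated on the shut lid its foot is 10 mm above the bench.
- pin_tip (a point): Foot of the locking pin's shaft, on its axis; on the bench (height 0) while parked.
- pin_block: Grey plastic parking block fixed to the bench, 50 x 50 x 36 mm, with an upright 11.5 mm through hole in the middle in which the pin stands loosely, collar 4 mm above the block. Origin at the centre of its underside. On the other side of the press from the reader rest.
- bottle: Bystander: amber bottle, 60 mm diameter, 140 mm tall, behind the press. Origin at the centre of its underside.
- beaker: Bystander: clear beaker, 72 mm diameter, 85 mm tall, behind the press. Origin at the centre of its underside.
- tray: Bystander: low white tray of spare cassettes, 120 x 90 x 30 mm. Origin at the centre of its underside.
Things that resemble listed ones, but are neither listed nor needed, are in the scene too. What is meant by the reader is not pink or red, and is the larger of those in its own colour.

How it is judged:
By the outcome, as a careful person would: the job done as asked, in the order asked, and still so for the second after the job is handed in, while the arm keeps its last pose, push and grip.
It also fails if it takes over 72 s, if anything falls off the work surface, if the arm or the gripper's body presses on something with over 40 N, if the wrist force passes 120 N, or if a joint passes its speed limit or range.

## Robot

A 6-joint arm with a two-finger parallel gripper is mounted at the origin on the work surface. World frame = base frame: x ahead of the robot, y to its left, z up, the work surface at z = 0. Lengths are in m, angles in rad, forces in N, time in s.
With the tool pointing down it reaches from about 0.225 to 0.725 m from the base axis. Payload 3.1 kg.
Tool frame: the origin (TCP) lies midway between the tips of the shut fingers; the grasp point (between the pads) lies 19 mm behind it; z points along the fingers, y is the line along which they close (so a half turn about z gives the same grasp; the last joint's range is limited). The gripper opens to 85 mm and grips with 20 to 120 N. Pads are 22 mm wide; open, the fingers measure 114 mm over their backs; the gripper's body (76 mm by 85 mm) begins 54 mm behind the grasp point. The pads swing forward as they close: fully open they stand 13 mm farther back than shut.
Start: joints at [1.034, 0.048, 0.099, 1.622, 0, 1.443], TCP at [0.209, 0.482, 0.231] pointing down, gripper open.
Joint ranges: [-2.91, 2.91], [-0.99, 1.94], [-1.21, 1.42], [-2.12, 2.29], [-1.49, 1.47], [-3.14, 3.14]. Speed limits (rad/s): [2.79, 2.79, 3.14, 3.14, 3.14, 3.14].

## Interface

Orientations are given as a rotation vector (axis times angle).
In Python, from plant import * gives the robot as it stands.
- The arm moves only by the tool drive_tool, never from a script. Its argument "steps" is one flat list of numbers, 6 for each row, row after row: the shift along the tool's x, y, z in mm, then the turn, a rotation vector about the tool's x, y, z in rad. In form: [dx, dy, dz, wx, wy, wz, dx, dy, dz, wx, wy, wz, ...]. A call has 1 to 10 rows; each row is the pose to reach, as a shift and turn from the pose commanded when the call began, along the tool's axes at that moment; what a row does not reach only later rows make up. A row lasts 1/8 s, in which the tool goes at most 62.5 mm and 10.7 degrees, less where a joint would pass 70% of its speed; a pose out of reach is approached as far as the arm can. A call with a gripper value outside its range is refused whole. "jaw" is the opening, from -1 (shut) to 1 (fully open), set as the call begins (left out, the last holds). The fingers move at their own pace and stop on an object; "newtons" is the grip in N (left out, the last holds). Time passes only in rows, so rows that repeat a pose let the fingers close. It gives the time, the measured TCP pose, the force, the opening and the grip force at its end, in the units of the state.
- get_obs(): the state, without advancing time (a new reading comes with each control period).
- capture(name): name is "side" or "top" or "wrist"; returns a dict with "frame" (420x560x3 uint8, red, green, blue), "K" (3x3 intrinsics, pixels), "R" (3x3) and "t" (3): a world point X has camera coordinates R X + t. Camera axes: x right, y down, z forward; pixel columns grow to the right and rows downward; lengths in m; the calibration is good to about 2 mm. The wrist camera is an equidistant fisheye: a pixel r from the principal point sees the ray r / f radians off the axis. A picture is of the moment at which its call begins. There is no depth.
- sign_off(): hands the job in; it is judged then, once.
Trained networks look in a picture, given as the dict that the camera call returned (one of the last four; its "shot" number tells which), for a name from the list of things; names that differ only in an ending like _2 or _b are one class to them, and where a whole thing is asked for, a point or a joint stands for the part that bears it (a point fixed in the world has none). Each returns a list of dicts, best first, with "conf" (0 to 1); they miss things now and then, are a little off and sometimes report something else, mostly with a low value. They report only what shows in the picture. A call takes as long as a camera call. They do not tell look-alikes from the thing itself.
- boxes_of(picture, thing): "xyz" ([x, y, z] in m, in the coordinates of the camera as it stood for that picture, good to about 4 mm: the middle of the surface that is visible of it).
- silhouettes(picture, thing): "pixels" (420x560 bool, what is visible of it).
The state is a dict: "t": time; "q": joint angles; "joint_velocities": joint speeds; "effort": joint torques, N m; "eef_pos": TCP position; "tool_rot": TCP orientation; "wrist_force": force on the tool from outside, world axes, zero at the start; "torque": the same for the moment, N m; "grip_width": finger opening in m; "finger_force": force on a finger pad.
Only numpy, scipy, OpenCV 4.12 (cv2) and the standard library are available. Lean on these libraries where they do the work, as an engineer would, in place of code of your own. Each camera call takes 0.05 s, during which the arm holds its last target. There are 200 camera calls.

## Working session

There is one attempt and no reset: what is moved stays moved. The work goes in short steps, Python scripts to look and compute and a tool call to move; the robot and the scene stay as the last step left them, time stands still between calls to the robot, and variables do not carry over. Pictures are saved under pics/ and viewed, at most 10 in all, crops included, and the job is handed in when it is done.

Besides the shell and the picture viewer there is one more tool, called after ">>>" as a command line: name --argument value ..., lists and objects as JSON in quotes. drive_tool: Moves the arm, as the interface text tells. Its arguments: {"type":"object","properties":{"steps":{"type":"array"},"jaw":{"type":"number"},"newtons":{"type":"number"}},"required":["steps"]}

```bash
ls; mkdir -p pics
cat > h.py <<'E'
from plant import *
import numpy as np, cv2
from scipy.spatial.transform import Rotation as Ro
def save(p,name,box=None,s=1):
    f=p["frame"][:,:,::-1]
    if box: f=f[box[1]:box[3],box[0]:box[2]]
    cv2.imwrite("pics/"+name,cv2.resize(f,None,fx=s,fy=s,interpolation=cv2.INTER_CUBIC))
def w(p,x): return np.array(p["R"]).T@(np.array(x)-np.array(p["t"]))
def find(p,th,n=4):
    for d in boxes_of(p,th)[:n]:
        x=np.array(d["xyz"]);K=np.array(p["K"]);u=K@x/x[2]
        print(th,round(d["conf"],2),np.round(w(p,x),3),np.round(u[:2]))
E
python3 - <<'E'
from h import *
a=capture("side");b=capture("top")
save(a,"s0.png");save(b,"t0.png")
cv2.imwrite("pics/both.png",np.vstack([a["frame"],b["frame"]])[:,:,::-1][:, :] if 0 else cv2.resize(np.hstack([a["frame"],b["frame"]])[:,:,::-1],(800,300)))
for p in (a,b):
    print(p["R"],p["t"],p["K"])
    for th in ["press","lid","press_hole","lid_hole","cassette","label","reader","reader_rest","lock_pin","pin_block","bottle","beaker","tray"]: find(p,th)
o=get_obs();print(o)
E
```

```text
pics
[[-0.96376586 -0.26599942  0.01999212]
 [-0.15021062  0.47924953 -0.86472924]
 [ 0.22043626 -0.83639954 -0.50184027]] [0.54707139 0.15108121 1.09234858] [[490.63155909   0.         277.03713575]
 [  0.         490.63155909 204.56989132]
 [  0.           0.           1.        ]]
press 0.63 [0.527 0.074 0.07 ] [286. 225.]
press_hole 0.83 [0.526 0.074 0.07 ] [287. 225.]
lid_hole 0.87 [0.525 0.088 0.115] [286. 211.]
reader 0.83 [ 0.518 -0.171  0.042] [312. 188.]
reader 0.74 [ 0.365 -0.244  0.051] [372. 181.]
reader 0.72 [ 0.479 -0.28   0.051] [333. 170.]
reader_rest 0.58 [ 0.681 -0.259  0.02 ] [264. 173.]
reader_rest 0.57 [ 0.495 -0.273  0.005] [326. 185.]
lock_pin 0.79 [0.45  0.344 0.066] [290. 312.]
pin_block 0.79 [0.453 0.361 0.03 ] [285. 333.]
bottle 0.88 [ 0.734 -0.066  0.068] [223. 186.]
beaker 0.76 [0.73  0.171 0.062] [186. 236.]
tray 0.82 [ 0.684 -0.257  0.018] [262. 174.]
[[ 1.89079163e-02 -9.99821085e-01 -5.36604812e-04]
 [-9.97679937e-01 -1.88323121e-02 -6.54223819e-02]
 [ 6.54005714e-02  1.77236077e-03 -9.97857517e-01]] [-0.01198437  0.5472527   0.93983028] [[414.865151
[... 946 characters left out ...]
: 1.4, 'q': array([ 1.03417968e+00,  4.79753925e-02,  9.91684574e-02,  1.62199599e+00,
       -4.48451922e-06,  1.44299488e+00]), 'joint_velocities': array([-1.01801156e-03,  5.72341620e-05, -7.98545778e-04, -4.95319272e-05,
        5.35453005e-04,  1.37808709e-03]), 'effort': array([-6.46900553e-04, -3.38644195e+01,  3.20146823e+01,  1.52984892e-03,
       -1.37430743e-04,  1.25330496e-05]), 'eef_pos': array([0.20870366, 0.48171469, 0.23130853]), 'tool_rot': array([ 6.37702449e-01,  3.07618707e+00, -1.20908663e-05]), 'wrist_force': array([-0.34019766, -0.37817153,  0.25175369]), 'torque': array([ 0.00879292, -0.00112285, -0.02198623]), 'finger_force': 0.0, 'grip_width': 0.08530560280979317}
```

View pics/t0.png

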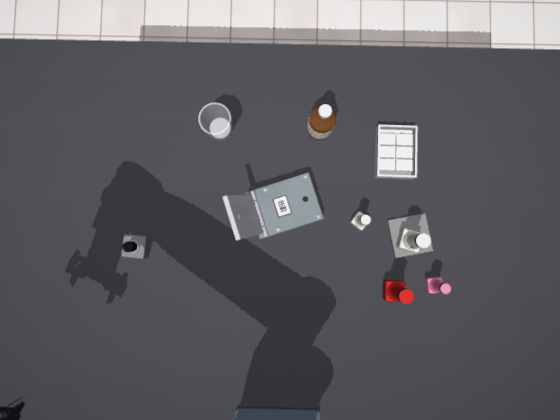

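View pics/s0.png

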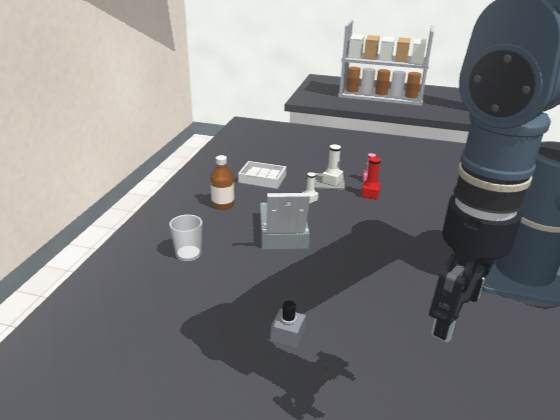

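The top view shows the readers: small white (360,220), white on the pad (412,240), red (398,292) and pink (438,287). The white one on the pad fits, because it is the larger of its colour and stands on the rest. The press label is at (283,206), its pin hole at (305,199), the hinge at (257,215), and the pin in its block at (131,247).

```bash
cat >> h.py <<'E'
def ray(p,u):
    K=np.array(p["K"]);R=np.array(p["R"]);t=np.array(p["t"])
    d=R.T@np.linalg.inv(K)@np.array([u[0],u[1],1.]);return -R.T@t,d
def atz(p,u,z):
    c,d=ray(p,u);return c+d*(z-c[2])/d[2]
def tri(r):
    A=0;b=0
    for c,d in r:
        d=d/np.linalg.norm(d);M=np.eye(3)-np.outer(d,d);A=A+M;b=b+M@c
    return np.linalg.solve(A,b)
E
python3 - <<'E'
from h import *
a=capture("side");b=capture("top")
crop=cv2.resize(b["frame"][170:320,220:460],None,fx=3.3,fy=3.3,interpolation=cv2.INTER_CUBIC)
cv2.imwrite("pics/c1.png",crop[:,:,::-1])
f=b["frame"]
for th,z in [("press",.04),("reader",.06),("reader_rest",.008),("pin_block",.036),("lock_pin",.074),("cassette",.043)]:
  for p,n in((b,"top"),(a,"side")):
    for s in silhouettes(p,th):
      m=s["pixels"].astype(np.uint8);c=cv2.minAreaRect(cv2.findNonZero(m))
      pts=cv2.boxPoints(c)
      print(th,n,round(s["conf"],2),m.sum(),np.round(c[0]),np.round(c[1]),[np.round(atz(p,q,z)[:2],3).tolist() for q in pts] if n=="top" else "")
E
```

```text
press top 0.94 4155 [270. 209.] [49. 95.] [[0.567, 0.144], [0.632, -0.061], [0.525, -0.094], [0.461, 0.11]]
press top 0.15 2198 [396. 151.] [42. 54.] [[0.621, -0.209], [0.744, -0.211], [0.744, -0.307], [0.621, -0.304]]
press side 0.59 2469 [286. 222.] [52. 51.] 
press side 0.55 1000 [222. 182.] [53. 24.] 
reader top 0.93 611 [397. 291.] [31. 23.] [[0.348, -0.22], [0.397, -0.224], [0.392, -0.292], [0.343, -0.288]]
reader top 0.91 585 [413. 241.] [33. 20.] [[0.468, -0.25], [0.511, -0.263], [0.492, -0.332], [0.449, -0.319]]
reader top 0.74 340 [437. 284.] [15. 26.] [[0.401, -0.315], [0.402, -0.372], [0.37, -0.371], [0.369, -0.315]]
reader top 0.7 201 [360. 220.] [15. 15.] [[0.52, -0.152], [0.546, -0.173], [0.526, -0.198], [0.5, -0.177]]
reader side 0.97 606 [374. 178.] [18. 43.] 
reader side 0.57 582 [333. 164.] [41. 20.] 
reader side 0.55 2 [372. 155.] [1. 0.] 
reader side 0.52 271 [310. 186.] [29. 15.] 
reader side 0.19 836 [288. 327.] [33. 34.] 
reader_rest top 0.8 770 [409. 235.] [39. 38.] [[0.527, -0.246], [0.546, -0.334], [0.458, -0.351], [0.44, -0.264]]
reader_rest side 0.73 195 
[... 170 characters left out ...]
429, 0.297]]
pin_block top 0.64 1553 [242. 214.] [46. 38.] [[0.568, 0.146], [0.595, 0.064], [0.496, 0.031], [0.469, 0.112]]
pin_block side 0.88 811 [288. 327.] [33. 33.] 
lock_pin top 0.73 159 [130. 246.] [11. 16.] [[0.47, 0.342], [0.47, 0.308], [0.447, 0.307], [0.446, 0.341]]
lock_pin top 0.33 215 [282. 205.] [18. 13.] [[0.565, 0.018], [0.575, -0.008], [0.538, -0.021], [0.529, 0.005]]
lock_pin side 0.57 278 [289. 312.] [22. 14.] 
cassette top 0.7 827 [321. 121.] [27. 37.] [[0.717, -0.044], [0.798, -0.07], [0.78, -0.128], [0.699, -0.103]]
cassette top 0.61 202 [282. 206.] [17. 12.] [[0.565, 0.019], [0.576, -0.006], [0.539, -0.021], [0.529, 0.004]]
cassette side 0.54 864 [287. 327.] [34. 34.]
```

View pics/c1.png

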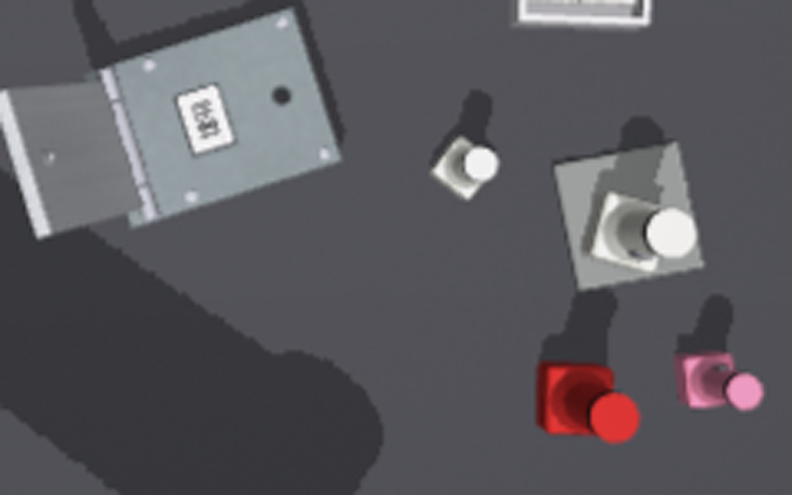

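The crop confirms it: the target reader is the white one at crop (645,232), standing on the grey pad. The small white one at (465,168) and the red and pink ones are decoys. The press hole is at crop (282,96) and the label at (205,119).

```bash
cat >> h.py <<'E'
def go(x,y,z,yaw=None,o=None):
    "tool-frame mm shift/turn from the current pose to tcp xyz, tool pointing down, tool-y heading yaw"
    o=o or get_obs();R=Ro.from_rotvec(o["tool_rot"]).as_matrix();p=o["eef_pos"]
    d=R.T@(np.array([x,y,z])-p)*1000
    h=np.arctan2(R[1,1],R[0,1]);yaw=h if yaw is None else yaw
    Y=np.array([np.cos(yaw),np.sin(yaw),0]);Z=np.array([0,0,-1.]);T=np.stack([np.cross(Y,Z),Y,Z],1)
    print("go",(x,y,z),"->",np.round(d,1),np.round(Ro.from_matrix(R.T@T).as_rotvec(),3),"heading",round(h,3))
E
python3 - <<'E'
from h import *
a=capture("side");b=capture("top")
f=lambda c:(c[0]/3.3+220,c[1]/3.3+170)
print("hole",atz(b,f((282,96)),.04),"label",atz(b,f((205,119)),.043),"hinge",atz(b,f((129,144)),.04))
P=[atz(b,f(c),.04)[:2] for c in((295,8),(341,160))];print("front edge",P,np.linalg.norm(P[0]-P[1]))
print("rest",np.mean([atz(b,f(c),.008) for c in((555,165),(678,143),(703,266),(580,290))],0))
print("handle top",atz(b,f((672,232)),.12))
# handle top in side: bright cap rows
for th,i in (("reader",None),("lock_pin",None)):
  for s in silhouettes(a,th):
    m=s["pixels"];r,c=np.nonzero(m)
    print(th,round(s["conf"],2),m.sum(),"rows",r.min(),r.max(),"top col",c[r<=r.min()+5].mean(), "cols",c.min(),c.max())
pm=[s for s in silhouettes(b,"lock_pin")][0]["pixels"];r,c=np.nonzero(pm);print("pin top",c.min(),c.max(),r.min(),r.max())
for zz in(.06,.074):print(atz(b,(c.mean(),r.mean()),zz))
go(.48,-.285,.24)
E
```

```text
hole [ 0.56892274 -0.05475055  0.04      ] label [ 0.55193192 -0.0023593   0.043     ] hinge [0.5340556  0.04921249 0.04      ]
front edge [array([ 0.62979282, -0.0627628 ]), array([ 0.52585702, -0.09566429])] 0.10901907094254001
rest [ 0.49179487 -0.3019446   0.008     ]
handle top [ 0.48143694 -0.2940201   0.12      ]
reader 0.77 474 rows 144 184 top col 334.75 cols 323 341
reader 0.72 536 rows 157 198 top col 374.0344827586207 cols 362 380
reader 0.61 238 rows 173 200 top col 312.0 cols 304 318
reader 0.51 84 rows 153 179 top col 370.7741935483871 cols 364 374
lock_pin 0.77 291 rows 301 323 top col 288.7761194029851 cols 282 296
pin top 122 138 240 252
[0.45685217 0.32933515 0.06      ]
[0.45727958 0.32423728 0.074     ]
go (0.48, -0.285, 0.24) -> [-553.7 -595.7   -8.7] [-0. -0. -0.] heading 1.162
```

>>> drive_tool --steps '[-554,-600,-9,0,0,0,-554,-600,-9,0,0,0,-554,-600,-9,0,0,0,-554,-600,-9,0,0,0,-554,-600,-9,0,0,0,-554,-600,-9,0,0,0,-554,-600,-9,0,0,0,-554,-600,-9,0,0,0,-554,-600,-9,0,0,0,-554,-600,-9,0,0,0]' --jaw 1

```text
t: 3.6
eef_pos: [0.4156, -0.1103, 0.2386]
tool_rot: [0.638, 3.075, 0.0]
wrist_force: [1.2, 0.6, 0.2]
grip_width: 0.0856
finger_force: 0.0
```

Run:
```python
from h import *
a=capture("side");b=capture("top")
print("tri reader top",tri([ray(a,(334.7,148)),ray(b,(423.6,240.3))]))
o=get_obs();print(o["t"],o["eef_pos"],o["tool_rot"])
go(.481,-.292,.22)
```

```text
tri reader top [ 0.4818261  -0.29658325  0.11203252]
3.7 [ 0.41623406 -0.1134435   0.23726161] [ 0.64966385  3.07352656 -0.00330466]
go (0.481, -0.292, 0.22) -> [-131.5 -137.    17.6] [-0.002  0.001  0.   ] heading 1.154
```

>>> drive_tool --steps '[-132,-139,17,0,0,0.008,-132,-139,17,0,0,0.008,-132,-139,17,0,0,0.008,-132,-139,17,0,0,0.008,-132,-139,17,0,0,0.008,-132,-139,17,0,0,0.008]'

```text
t: 4.45
eef_pos: [0.4811, -0.2867, 0.2222]
tool_rot: [0.647, 3.073, -0.0]
wrist_force: [-0.3, 0.2, -0.8]
grip_width: 0.0854
finger_force: 0.0
```

```bash
cat >> h.py <<'E'
def wray(p,u):
    K=np.array(p["K"]);R=np.array(p["R"]);t=np.array(p["t"])
    d=np.array([u[0]-K[0,2],u[1]-K[1,2]]);r=np.hypot(*d);th=r/K[0,0]
    return -R.T@t,R.T@np.array([*(d/r*np.sin(th)),np.cos(th)])
def watz(p,u,z):
    c,d=wray(p,u);return c+d*(z-c[2])/d[2]
def wpix(p,X):
    x=np.array(p["R"])@X+np.array(p["t"]);th=np.arctan2(np.hypot(x[0],x[1]),x[2]);K=np.array(p["K"])
    return K[:2,2]+K[0,0]*th*x[:2]/np.hypot(x[0],x[1])
E
python3 - <<'E'
from h import *
p=capture("wrist");save(p,"w1.png")
o=get_obs();print(o["t"],o["eef_pos"],o["tool_rot"])
for z in(.12,.112):print(wpix(p,[.4815,-.294,z]))
for s in boxes_of(p,"reader"):print(s["conf"],w(p,s["xyz"]))
go(.4815,-.294,.075)
E
```

```text
4.5 [ 0.48116638 -0.2867207   0.22240807] [ 6.47101499e-01  3.07282611e+00 -6.26977198e-04]
[272.60186613 210.18172675]
[272.81063592 207.05945492]
0.93 [ 0.46912864 -0.28764177  0.09030452]
0.88 [ 0.38140903 -0.34704349  0.04675667]
0.86 [ 0.51536421 -0.18717315  0.04256451]
0.72 [ 0.37362407 -0.26043494  0.11504468]
0.71 [ 0.55047687 -0.0039896   0.04032222]
go (0.4815, -0.294, 0.075) -> [ -2.9  -6.4 147.4] [-0.     0.002  0.   ] heading 1.156
```

View pics/w1.png

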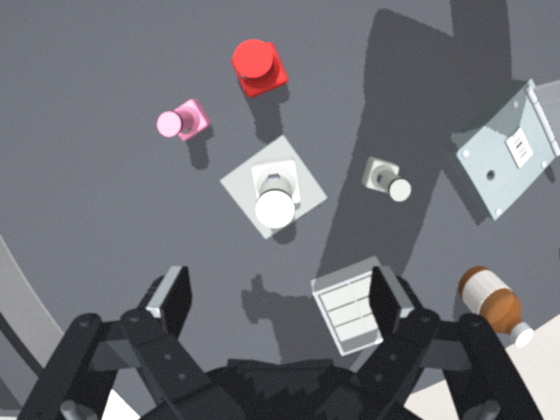

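The wrist view shows the handle cap at (275,209), against a predicted (273,210), so the position is good to about 2 mm.

Run:
```python
from h import *
p=capture("wrist");b=capture("top")
x=watz(p,(275,209),.12);print(x, tri([wray(p,(275,209)),ray(b,(423.6,240.3))]))
go(x[0],x[1],.16);go(x[0],x[1],.078)
```

```text
[ 0.48158063 -0.292047    0.12      ] [ 0.48107775 -0.29220797  0.12313703]
go (np.float64(0.4815806313518434), np.float64(-0.2920470011890385), 0.16) -> [-2.2 -4.3 62.2] [-0.     0.002  0.   ] heading 1.155
go (np.float64(0.4815806313518434), np.float64(-0.2920470011890385), 0.078) -> [ -2.1  -4.3 144.2] [-0.     0.002  0.   ] heading 1.155
```

>>> drive_tool --steps '[-2,-4,50,0,0,0,-2,-4,90,0,0,0,-2,-4,120,0,0,0,-2,-4,144,0,0,0,-2,-4,144,0,0,0]'

```text
t: 5.28
eef_pos: [0.4796, -0.2908, 0.075]
tool_rot: [-0.648, -3.069, -0.003]
wrist_force: [-0.7, -0.1, 0.5]
grip_width: 0.0855
finger_force: 0.0
```

>>> drive_tool --steps '[0,0,0,0,0,0,0,0,0,0,0,0,0,0,0,0,0,0,0,0,0,0,0,0,0,0,0,0,0,0,0,0,0,0,0,0]' --jaw -1 --newtons 40

```text
t: 6.02
eef_pos: [0.4821, -0.293, 0.0786]
tool_rot: [0.649, 3.071, -0.001]
wrist_force: [0.3, 0.6, 5.6]
grip_width: 0.029
finger_force: 39.1
```

Run:
```python
from h import *
o=get_obs();print({k:np.round(o[k],3) for k in("t","eef_pos","tool_rot","wrist_force","torque","grip_width","finger_force")})
z=o["eef_pos"][2]
# window underside now at .008; want .103 over label
go(.552,-.0025,z+.095)
```

```text
{'t': np.float64(6.025), 'eef_pos': array([ 0.482, -0.293,  0.079]), 'tool_rot': array([ 6.490e-01,  3.071e+00, -1.000e-03]), 'wrist_force': array([0.302, 0.593, 5.634]), 'torque': array([ 0.233, -0.038,  0.023]), 'grip_width': np.float64(0.029), 'finger_force': np.float64(39.143)}
go (0.552, -0.0025, np.float64(0.17355496454724034)) -> [ 53.4 293.9 -95.2] [-0.     0.002  0.   ] heading 1.154
```

>>> drive_tool --steps '[0,0,-20,0,0,0,0,0,-60,0,0,0,0,0,-110,0,0,0,4,25,-125,0,0,0,14,75,-125,0,0,0,23,125,-125,0,0,0,32,175,-125,0,0,0,41,225,-125,0,0,0,49,268,-115,0,0,0,53,290,-103,0,0,0]'

```text
t: 7.28
eef_pos: [0.5501, -0.0038, 0.1791]
tool_rot: [-0.646, -3.073, 0.0]
wrist_force: [0.1, -0.5, -1.3]
grip_width: 0.0294
finger_force: 39.7
```

Run:
```python
from h import *
p=capture("wrist");a=capture("side");b=capture("top")
cv2.imwrite("pics/w2.png",cv2.resize(np.hstack([p["frame"],a["frame"][100:300,180:447].repeat(2,0)[:400].repeat(2,1)[:, :][:400] if 0 else cv2.resize(a["frame"][90:290,190:390],(420,420))])[:,:,::-1],(784,336)))
o=get_obs();print(o["t"],o["eef_pos"],o["tool_rot"],o["grip_width"])
go(.552,-.0025,.1736)
```

```text
7.425 [ 0.54906347 -0.00502781  0.17810845] [-6.45731956e-01 -3.07039053e+00  1.56582795e-03] 0.028977831871347066
go (0.552, -0.0025, 0.1736) -> [-1.7  3.5  4.5] [-0.002 -0.004 -0.   ] heading 1.156
```

View pics/w2.png

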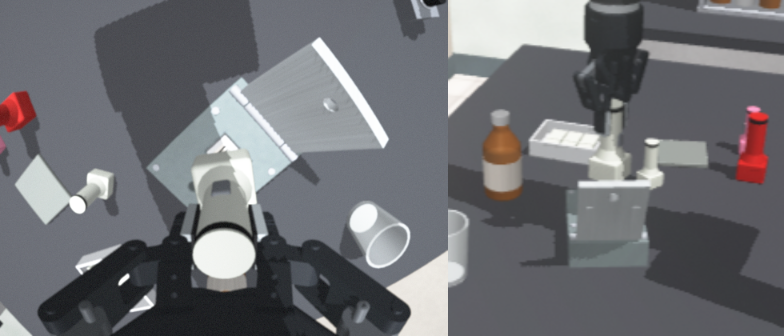

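The reader is held over the label: head at about (222,165) in the left wrist view, and about (607,165) in the side crop. Next I settle it, hold, and check the tilt.

>>> drive_tool --steps '[-2,3,5,0,0,0,-2,3,5,0,0,0,-2,3,5,0,0,0]'

```text
t: 7.8
eef_pos: [0.5533, -0.0049, 0.1754]
tool_rot: [0.652, 3.073, -0.0]
wrist_force: [0.7, -0.5, -1.0]
grip_width: 0.0288
finger_force: 39.8
```

Run:
```python
from h import *
a=capture("side")
o=get_obs();print(o["t"],o["eef_pos"],o["tool_rot"],o["grip_width"],o["torque"])
def pr(p,X):
    x=np.array(p["R"])@np.array(X)+np.array(p["t"]);u=np.array(p["K"])@x/x[2];return u[:2]
print("expected axis",pr(a,(.552,-.0025,.103)),pr(a,(.552,-.0025,.215)))
for s in silhouettes(a,"reader"):
    r,c=np.nonzero(s["pixels"])
    print(round(s["conf"],2),len(r),[(i,round(float(c[r==i].mean()),1),c[r==i].min(),c[r==i].max()) for i in range(r.min(),r.max()+1,4)])
save(a,"s2.png",(200,80,350,220),5)
go(.552,-.0025,.1736)
```

```text
7.85 [ 0.5533802  -0.00477982  0.17550266] [ 6.51641909e-01  3.07276897e+00 -1.31650711e-04] 0.029209752064765324 [0.01794257 0.02321923 0.00572506]
expected axis [284.53580838 195.25796212] [285.90741903 151.90854673]
0.69 547 [(157, 375.0, np.int64(372), np.int64(378)), (161, 374.5, np.int64(369), np.int64(380)), (165, 374.0, np.int64(369), np.int64(379)), (169, 373.5, np.int64(368), np.int64(379)), (173, 373.0, np.int64(368), np.int64(378)), (177, 372.5, np.int64(368), np.int64(377)), (181, 371.5, np.int64(366), np.int64(377)), (185, 371.5, np.int64(364), np.int64(379)), (189, 371.0, np.int64(363), np.int64(379)), (193, 370.0, np.int64(362), np.int64(378)), (197, 370.0, np.int64(363), np.int64(377))]
0.48 259 [(173, 312.0, np.int64(310), np.int64(314)), (177, 311.5, np.int64(308), np.int64(315)), (181, 311.0, np.int64(308), np.int64(314)), (185, 310.5, np.int64(307), np.int64(314)), (189, 310.0, np.int64(306), np.int64(314)), (193, 310.5, np.int64(303), np.int64(318)), (197, 314.5, np.int64(311), np.int64(318)), (201, 312.5, np.int64(311), np.int64(314))]
go (0.552, -0.0025, 0.1736) -> [2.2 1.4 2. ] [ 0.     0.001 -0.   ] heading 1.153
```

View pics/s2.png

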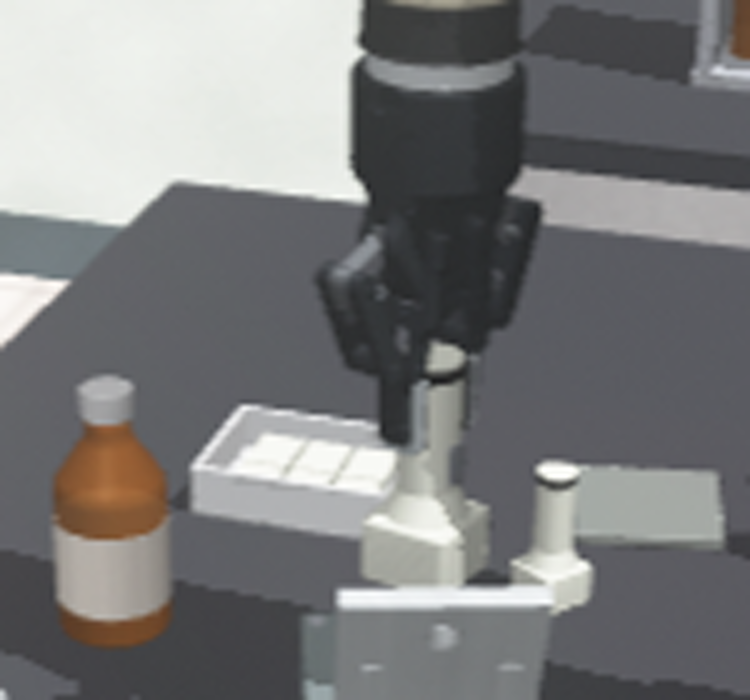

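Run:
```python
from h import *
p=capture("wrist")
o=get_obs();T=o["eef_pos"];R=Ro.from_rotvec(o["tool_rot"]).as_matrix();z0=T[2]-.0706
# tilt about tool y through grasp point (19 mm behind tcp)
g=T-R[:,2]*.019
for k in(-.08,-.04,0,.04,.08):
    Q=Ro.from_rotvec(R[:,1]*k).as_matrix()
    P=lambda dx,dy,z:wpix(p,g+Q@(np.array([T[0],T[1],z0+z])+R[:,0]*dx+R[:,1]*dy-g)).round(1)
    print(k,"cap",P(0,0,.112),"capedges x",P(.015,0,.112),P(-.015,0,.112),"window",P(0,0,0))
f=p["frame"];
col=f[:,278].astype(int)
s=silhouettes(p,"reader")
for q in s[:3]:
    r,c=np.nonzero(q["pixels"]);print(round(q["conf"],2),len(r),r.min(),r.max(),c.min(),c.max(), [(i,c[r==i].min(),c[r==i].max()) for i in range(r.min(),r.max(),10)])
print([(i,tuple(col[i])) for i in range(170,350,5)])
```

```text
-0.08 cap [281.9 316.1] capedges x [282.  282.1] [281.8 346.1] window [281.  229.7]
-0.04 cap [281.9 318. ] capedges x [282. 285.] [281.7 346.9] window [281.  224.9]
0 cap [281.9 319.8] capedges x [282.  287.9] [281.7 347.5] window [281.  220.1]
0.04 cap [281.9 321.6] capedges x [282.  290.8] [281.7 348. ] window [281.  215.3]
0.08 cap [281.9 323.2] capedges x [282.  293.7] [281.7 348.5] window [281.  210.6]
0.82 10948 186 347 239 320 [(186, np.int64(294), np.int64(306)), (196, np.int64(245), np.int64(312)), (206, np.int64(241), np.int64(314)), (216, np.int64(240), np.int64(316)), (226, np.int64(241), np.int64(317)), (236, np.int64(243), np.int64(318)), (246, np.int64(246), np.int64(320)), (256, np.int64(251), np.int64(309)), (266, np.int64(251), np.int64(310)), (276, np.int64(249), np.int64(312)), (286, np.int64(246), np.int64(313)), (296, np.int64(244), np.int64(314)), (306, np.int64(242), np.int64(317)), (316, np.int64(240), np.int64(318)), (326, np.int64(243), np.int64(316)), (336, np.int64(250), np.int64(310)), (346, np.int64(269), np.int64(292))]
0.76 1586 112 163 0 41 [(112, n
[... 1675 characters left out ...]
, (285, (np.int64(92), np.int64(96), np.int64(92))), (290, (np.int64(242), np.int64(244), np.int64(241))), (295, (np.int64(241), np.int64(243), np.int64(240))), (300, (np.int64(240), np.int64(243), np.int64(240))), (305, (np.int64(242), np.int64(245), np.int64(241))), (310, (np.int64(243), np.int64(245), np.int64(242))), (315, (np.int64(241), np.int64(244), np.int64(240))), (320, (np.int64(241), np.int64(244), np.int64(240))), (325, (np.int64(242), np.int64(244), np.int64(242))), (330, (np.int64(241), np.int64(244), np.int64(240))), (335, (np.int64(241), np.int64(244), np.int64(240))), (340, (np.int64(240), np.int64(243), np.int64(239))), (345, (np.int64(240), np.int64(243), np.int64(240)))]
```

>>> drive_tool --steps '[1,1,1,0,0,0,1,1,1,0,0,0,1,1,1,0,0,0,1,1,1,0,0,0,1,1,1,0,0,0,1,1,1,0,0,0,1,1,1,0,0,0,1,1,1,0,0,0,1,1,1,0,0,0,1,1,1,0,0,0]'

```text
t: 9.25
eef_pos: [0.5528, -0.0027, 0.1742]
tool_rot: [-0.65, -3.074, 0.0]
wrist_force: [0.0, -0.4, -0.8]
grip_width: 0.0291
finger_force: 39.8
```

>>> drive_tool --steps '[0,0,0,0,0,0,0,0,0,0,0,0,0,0,0,0,0,0,0,0,0,0,0,0,0,0,0,0,0,0,0,0,0,0,0,0]'

```text
t: 10.0
eef_pos: [0.5528, -0.0027, 0.1742]
tool_rot: [-0.65, -3.074, -0.0]
wrist_force: [0.9, 0.1, -1.7]
grip_width: 0.0293
finger_force: 39.8
```

Run:
```python
from h import *
o=get_obs();print(o["t"],o["eef_pos"],o["grip_width"])
go(.489,-.298,.0800);go(.489,-.298,.2)
```

```text
10.0 [ 0.55275384 -0.00272528  0.17420034] 0.029274309979942598
go (0.489, -0.298, 0.08) -> [ -61.3 -295.8   94.2] [ 0. -0.  0.] heading 1.154
go (0.489, -0.298, 0.2) -> [ -61.3 -295.8  -25.8] [ 0. -0.  0.] heading 1.154
```

>>> drive_tool --steps '[0,0,-28,0,0,0,-8,-40,-28,0,0,0,-19,-90,-28,0,0,0,-29,-140,-28,0,0,0,-39,-190,-28,0,0,0,-50,-240,-28,0,0,0,-58,-280,-20,0,0,0,-61,-296,20,0,0,0,-61,-296,60,0,0,0,-61,-296,80,0,0,0]'

```text
t: 11.25
eef_pos: [0.487, -0.2974, 0.091]
tool_rot: [-0.651, -3.069, -0.003]
wrist_force: [-0.4, 0.2, -0.8]
grip_width: 0.0292
finger_force: 40.0
```

>>> drive_tool --steps '[0,0,5,0,0,0,0,0,9,0,0,0,0,0,13,0,0,0,0,0,15,0,0,0,0,0,15,0,0,0,0,0,15,0,0,0]'

```text
t: 12.0
eef_pos: [0.4889, -0.2982, 0.0796]
tool_rot: [0.65, 3.073, -0.0]
wrist_force: [-0.1, -0.9, -0.9]
grip_width: 0.0289
finger_force: 40.0
```

>>> drive_tool --steps '[0,0,1,0,0,0,0,0,2,0,0,0,0,0,2,0,0,0]'

```text
t: 12.38
eef_pos: [0.489, -0.2983, 0.0786]
tool_rot: [0.65, 3.072, -0.001]
wrist_force: [-1.8, 1.7, 6.2]
grip_width: 0.029
finger_force: 40.6
```

>>> drive_tool --steps '[0,0,0,0,0,0,0,0,0,0,0,0,0,0,0,0,0,0,0,0,0,0,0,0]' --jaw 0.3

```text
t: 12.88
eef_pos: [0.4886, -0.298, 0.0769]
tool_rot: [-0.65, -3.073, -0.0]
wrist_force: [-0.4, 0.0, -0.3]
grip_width: 0.0556
finger_force: 0.0
```

Run:
```python
from h import *
o=get_obs();print(o["t"],o["eef_pos"],o["grip_width"],o["wrist_force"])
# lid push start: behind lid, press y=150 ; press frame
yaw=.31;H=np.array([.569,-.0548]);Y=np.array([-np.sin(yaw),np.cos(yaw)])
L=lambda y:H+Y*(y+.040)
for y in(.15,.10,.0,-.02):print(y,L(y))
go(*L(.15),.24);go(.40,.05,.25);go(*o["eef_pos"][:2],.25)
```

```text
12.875 [ 0.48858271 -0.29803505  0.07687683] 0.05563097940071343 [-0.41499748  0.02809127 -0.34235856]
0.15 [0.51103886 0.12614338]
0.1 [0.52629179 0.0785267 ]
0.0 [ 0.55679765 -0.01670666]
-0.02 [ 0.56289883 -0.03575333]
go (np.float64(0.5110388590757456), np.float64(0.12614337827828553), 0.24) -> [ 151.3  397.  -163. ] [ 0. -0.  0.] heading 1.154
go (0.4, 0.05, 0.25) -> [ 222.   282.4 -173. ] [ 0. -0.  0.] heading 1.154
go (np.float64(0.4885827086464491), np.float64(-0.2980350523568741), 0.25) -> [ 1.000e-01  0.000e+00 -1.731e+02] [ 0. -0.  0.] heading 1.154
```

>>> drive_tool --steps '[0,0,-30,0,0,0,0,0,-80,0,0,0,0,0,-130,0,0,0,5,15,-170,0,0,0,24,60,-173,0,0,0,43,110,-173,0,0,0,63,160,-173,0,0,0,83,210,-173,0,0,0,103,260,-173,0,0,0,122,310,-173,0,0,0]'

```text
t: 14.12
eef_pos: [0.5026, 0.0365, 0.2503]
tool_rot: [0.65, 3.073, 0.0]
wrist_force: [0.5, -0.2, -0.3]
grip_width: 0.0556
finger_force: 0.0
```

>>> drive_tool --steps '[20,50,0,0,0,0,39,98,0,0,0,0,39,98,10,0,0,0,39,98,10,0,0,0,39,98,10,0,0,0]' --jaw -1

```text
t: 14.75
eef_pos: [0.5067, 0.139, 0.2401]
tool_rot: [-0.653, -3.073, 0.001]
wrist_force: [-0.3, 0.2, -0.7]
grip_width: 0.0001
finger_force: 0.0
```

Run:
```python
from h import *
a=capture("side");b=capture("top")
cv2.imwrite("pics/v4.png",np.hstack([cv2.resize(a["frame"][100:300,190:390],(390,390)),cv2.resize(b["frame"][120:320,210:470],(507,390))])[:,:,::-1][:, :800])
o=get_obs();print(o["t"],o["eef_pos"],o["grip_width"],o["wrist_force"])
find(b,"reader")
yaw=.31;H=np.array([.569,-.0548]);Y=np.array([-np.sin(yaw),np.cos(yaw)])
L=lambda y:H+Y*(y+.040)
go(*L(.165),.135)
for y in(.10,.0,-.02):go(*L(y),.135)
```

```text
14.85 [0.50691053 0.13895893 0.24050653] -0.00010225328937643225 [-0.11855313  0.20749998  0.00337665]
reader 0.85 [ 0.49  -0.288  0.059] [411. 236.]
reader 0.61 [ 0.522 -0.174  0.03 ] [357. 221.]
reader 0.6 [ 0.381 -0.34   0.034] [431. 285.]
reader 0.59 [ 0.372 -0.249  0.049] [392. 289.]
go (np.float64(0.506462979529094), np.float64(0.14042838182657125), 0.135) -> [  1.1   1.  105.6] [ 0.     0.001 -0.   ] heading 1.152
go (np.float64(0.5262917908979179), np.float64(0.07852669978399988), 0.135) -> [-42.2 -47.4 105.6] [ 0.     0.001 -0.   ] heading 1.152
go (np.float64(0.5567976545422622), np.float64(-0.016706657204571464), 0.135) -> [-108.8 -122.   105.6] [ 0.     0.001 -0.   ] heading 1.152
go (np.float64(0.562898827271131), np.float64(-0.035753328602285736), 0.135) -> [-122.1 -137.   105.6] [ 0.     0.001 -0.   ] heading 1.152
```

View pics/v4.png

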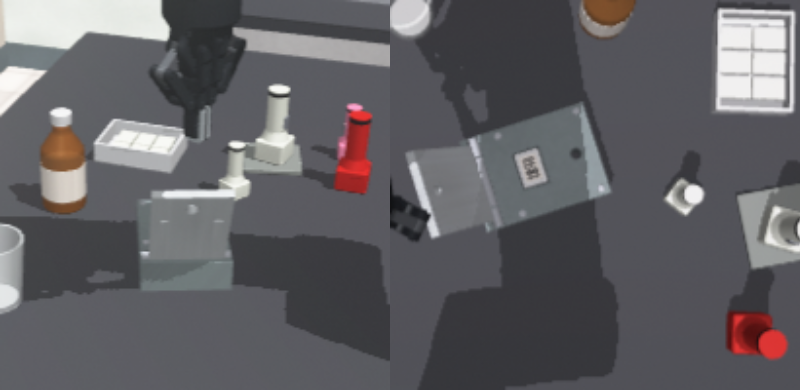

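The reader stands upright on its pad (278,130 in the left half), and the shut fingers are behind the lid. Next I go down and push.

>>> drive_tool --steps '[1,1,50,0,0,0,1,1,105,0,0,0,-14,-15,105,0,0,0,-28,-31,105,0,0,0,-40,-45,105,0,0,0,-52,-59,105,0,0,0,-64,-72,105,0,0,0,-76,-86,105,0,0,0,-88,-100,105,0,0,0,-100,-112,105,0,0,0]'

```text
t: 16.15
eef_pos: [0.5531, -0.0041, 0.1351]
tool_rot: [-0.651, -3.073, 0.001]
wrist_force: [-0.7, 0.3, -0.4]
grip_width: -0.0002
finger_force: 0.2
```

>>> drive_tool --steps '[-9,-10,0,0,0,0,-18,-20,0,0,0,0,-18,-20,-60,0,0,0,-18,-20,-100,0,0,0]'

```text
t: 16.65
eef_pos: [0.5612, -0.029, 0.2368]
tool_rot: [0.65, 3.073, -0.001]
wrist_force: [0.2, 0.4, 0.6]
grip_width: 0.0
finger_force: 0.0
```

Run:
```python
from h import *
o=get_obs();print(o["t"],o["eef_pos"],o["grip_width"],o["wrist_force"])
go(.457,.326,.2)
```

```text
16.65 [ 0.56122492 -0.02902601  0.23677623] 4.368779098099106e-05 [0.19474475 0.38023898 0.58358695]
go (0.457, 0.326, 0.2) -> [239.2 282.4  36.6] [-0.     0.001  0.   ] heading 1.154
```

Next I go above the pin with the gripper open, then look.

>>> drive_tool --steps '[38,45,0,0,0,0,76,90,0,0,0,0,114,135,0,0,0,0,152,180,0,0,0,0,190,225,10,0,0,0,225,265,25,0,0,0,239,282,36,0,0,0,239,282,36,0,0,0,239,282,36,0,0,0]' --jaw 0.4

```text
t: 17.77
eef_pos: [0.4573, 0.3257, 0.1997]
tool_rot: [0.65, 3.073, -0.0]
wrist_force: [0.0, 0.1, 0.8]
grip_width: 0.06
finger_force: 0.0
```

Run:
```python
from h import *
p=capture("wrist");b=capture("top")
cv2.imwrite("pics/v5.png",np.hstack([cv2.resize(p["frame"][60:360,130:430],(390,390)),cv2.resize(b["frame"][150:270,220:346],(409,390))])[:,:,::-1][:, :800])
o=get_obs();print(o["t"],o["eef_pos"],o["tool_rot"])
for th in("lock_pin","pin_block"):
  for s in boxes_of(p,th)[:2]:print(th,s["conf"],w(p,s["xyz"]))
print("pred knob top",wpix(p,np.array([.457,.326,.074])))
find(b,"lid");find(b,"lid_hole")
```

```text
17.875 [0.45771684 0.32538739 0.20005489] [6.52198019e-01 3.07183785e+00 8.57560413e-04]
lock_pin 0.65 [0.45390537 0.33441499 0.07468296]
pin_block 0.56 [0.44353859 0.33526404 0.04264206]
pred knob top [280.91828243 197.39503224]
lid 0.6 [ 0.558 -0.011  0.059] [286. 203.]
lid_hole 0.85 [ 0.554 -0.012  0.051] [287. 205.]
lid_hole 0.63 [ 0.732 -0.082  0.099] [321. 121.]
```

View pics/v5.png

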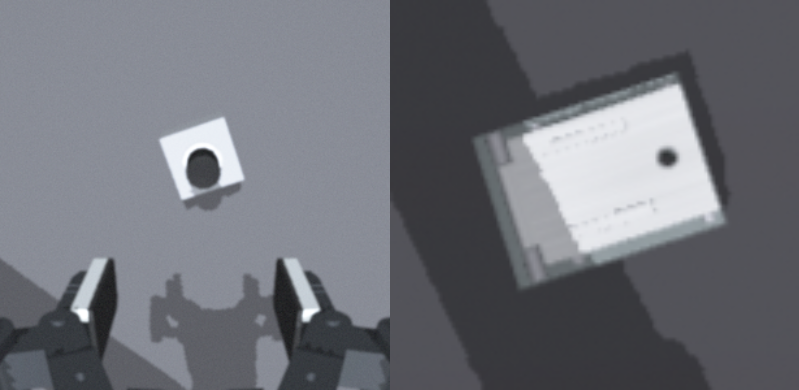

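The lid has come down, with its hole at about (305,198) in the top image. The pin knob is at wrist crop (203,173), which is (286,193) in the full picture.

Run:
```python
from h import *
p=capture("wrist");b=capture("top");a=capture("side")
g=p["frame"].max(2);m=(g<75).astype(np.uint8);m[:,:240]=0;m[:,330:]=0;m[:150]=0;m[215:]=0
n,l,st,c=cv2.connectedComponentsWithStats(m);
for i in range(1,n):
    if st[i,4]>60:print(st[i],c[i]);r,cc=np.nonzero(l==i);print([(k,cc[r==k].min(),cc[r==k].max()) for k in range(r.min(),r.max()+1,3)])
x=watz(p,(286.2,193),.074);print("wrist",x)
# dark knob in side & top
for q,nm,bx in((a,"side",(275,295,305,330)),(b,"top",(115,235,145,258))):
    g=q["frame"].max(2)[bx[1]:bx[3],bx[0]:bx[2]];print(nm);print(g[::2,::2])
go(x[0],x[1],.12)
```

```text
[275 175  23  29 490] [285.85306122 188.23061224]
[(175, np.int64(282), np.int64(288)), (178, np.int64(278), np.int64(293)), (181, np.int64(276), np.int64(295)), (184, np.int64(275), np.int64(296)), (187, np.int64(275), np.int64(296)), (190, np.int64(275), np.int64(297)), (193, np.int64(275), np.int64(297)), (196, np.int64(276), np.int64(296)), (199, np.int64(277), np.int64(295)), (202, np.int64(283), np.int64(289))]
wrist [0.45535148 0.33179187 0.074     ]
side
[[ 99  99  99  99  98  98  98  99  99  99  98  99  98  99  98]
 [ 99  98  98  99  99  98  99  98  98  99  98  99  99  99  99]
 [100 100  98  99  99  99  99  99  98  98  97  98  99  98  99]
 [ 99  99  99  99  99  61  46  46  48  85  99  99  98  99  99]
 [100 100 100  99  70  41  43  43  42  42  86  99  98  98  98]
 [ 99  99  99  99  52  44  43  44  42  43  63  98  98  99  99]
 [100  99 100 100  32  45  42  44  43  42  58  99  98  99  98]
 [100 100 126 167  27  29  31  35  34  35  71  99  98  99  99]
 [100 100 159 144  26  29  29  33  32  31  72  98  99  98  99]
 [100 103 109 109  27  29  29  31  32  33 126 166 141 108  98]
 [1
[... 686 characters left out ...]
146 158]
 [ 88  88  88  88 142 130 107  77  79  83 128 106 107 155 158]
 [ 88  88  88  88  97  45  37  37  27  14  38 130 104 158 158]
 [ 88  88  87  88  45  36  38  39  41  16  14 126 116 158 158]
 [ 88  89  88  88  39  37  38  40  40  17  13 176 140 157 158]
 [ 61  69  65  84  75  37  39  41  37  11  12 165 149 158 158]
 [ 31  31  72  74  71  75  37  62  89 124 177 143 158 158 158]
 [ 34  34  29  33  46 144 157 156 164 165 155 156 158 158 140]
 [ 45  24  23  22  33 101 156 156 157 157 156 157 157 158 129]
 [ 27  24  23  22  23  22  95 115 124 131 142 144 157 158 108]]
go (np.float64(0.45535147503140416), np.float64(0.33179187114297465), 0.12) -> [ 3.9  4.7 79.4] [ 0.  0. -0.] heading 1.153
```

Run:
```python
from h import *
p=capture("wrist");b=capture("top");a=capture("side")
W,A,B=wray(p,(286,192)),ray(a,(289,304.6)),ray(b,(128,246.2))
print(tri([W,A]),tri([W,B]),tri([A,B]),tri([W,A,B]),watz(p,(286,192),.074))
x=tri([W,A,B]);go(x[0],x[1],.048)
```

```text
[0.45479395 0.33217592 0.07250162] [0.45608764 0.33169172 0.06625285] [0.45604367 0.33008816 0.07068377] [0.45563201 0.33090353 0.0704994 ] [0.45392391 0.33233443 0.074     ]
go (np.float64(0.45563201195205055), np.float64(0.330903534099986), 0.048) -> [  2.9   3.8 151.2] [ 0. -0.  0.] heading 1.154
```

>>> drive_tool --steps '[3,4,50,0,0,0,3,4,100,0,0,0,3,4,130,0,0,0,3,4,145,0,0,0,3,4,150,0,0,0,3,4,150,0,0,0]'

```text
t: 19.12
eef_pos: [0.4564, 0.3316, 0.0503]
tool_rot: [0.65, 3.072, 0.002]
wrist_force: [-0.5, 0.8, 0.7]
grip_width: 0.0599
finger_force: 0.0
```

>>> drive_tool --steps '[0,0,0,0,0,0,0,0,0,0,0,0,0,0,0,0,0,0,0,0,0,0,0,0,0,0,0,0,0,0]' --jaw -1 --newtons 60

```text
t: 19.75
eef_pos: [0.4566, 0.3317, 0.0507]
tool_rot: [0.65, 3.072, 0.003]
wrist_force: [-0.2, -0.2, 6.7]
grip_width: 0.0223
finger_force: 58.7
```

Run:
```python
from h import *
o=get_obs();print(o["t"],o["eef_pos"],o["grip_width"],o["wrist_force"],o["torque"])
go(.569,-.0548,.15)
```

```text
19.75 [0.45656628 0.33171627 0.05069044] 0.02233010471138058 [-0.19729275 -0.19446491  6.67239885] [-0.00202942  0.07294326 -0.0240882 ]
go (0.569, -0.0548, 0.15) -> [-259.4 -307.7  -99.6] [ 0.002  0.002 -0.   ] heading 1.154
```

>>> drive_tool --steps '[0,0,-20,0,0,0,0,0,-50,0,0,0,0,0,-95,0,0,0,-15,-18,-100,0,0,0,-55,-65,-100,0,0,0,-95,-112,-100,0,0,0,-135,-160,-100,0,0,0,-175,-207,-100,0,0,0,-215,-255,-100,0,0,0,-247,-293,-100,0,0,0]'

```text
t: 21.0
eef_pos: [0.5627, -0.0392, 0.1483]
tool_rot: [-0.652, -3.072, 0.0]
wrist_force: [0.9, 0.9, -1.5]
grip_width: 0.022
finger_force: 60.1
```

>>> drive_tool --steps '[-12,-15,0,0,0,0,-12,-15,0,0,0,0,-12,-15,0,0,0,0,-12,-15,0,0,0,0]'

```text
t: 21.5
eef_pos: [0.5674, -0.0536, 0.1492]
tool_rot: [-0.646, -3.074, -0.001]
wrist_force: [0.0, 0.1, -0.2]
grip_width: 0.022
finger_force: 60.1
```

Run:
```python
from h import *
p=capture("wrist");b=capture("top");a=capture("side")
cv2.imwrite("pics/v6.png",np.hstack([cv2.resize(p["frame"][100:340,160:400],(400,400)),cv2.resize(a["frame"][130:260,220:350],(400,400))])[:,:,::-1])
o=get_obs();print(o["t"],o["eef_pos"],o["tool_rot"],o["grip_width"],o["wrist_force"])
f=o["eef_pos"]-[0,0,.0507]
print("wrist: foot",wpix(p,f),"collar low",wpix(p,f+[0,0,.04]),"lidhole est",wpix(p,np.array([.569,-.0548,.057])))
def pr(p,X):
    x=np.array(p["R"])@np.array(X)+np.array(p["t"]);u=np.array(p["K"])@x/x[2];return u[:2]
print("side: foot",pr(a,f),"collar",pr(a,f+[0,0,.042]))
```

```text
21.65 [ 0.56766563 -0.05415199  0.14936818] [6.47180852e-01 3.07405799e+00 1.89676063e-04] 0.022081798044857964 [ 0.24548169 -0.17730676 -0.53810958]
wrist: foot [280.26115273 231.69286374] collar low [280.34522941 260.28690909] lidhole est [280.12438852 212.7684465 ]
side: foot [283.64958885 186.18555037] collar [284.11205223 170.91392994]
```

View pics/v6.png

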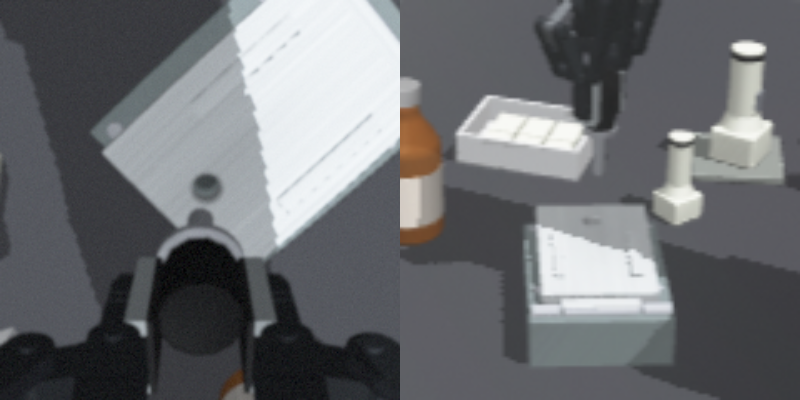

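Run:
```python
from h import *
p=capture("wrist")
np.set_printoptions(linewidth=250)
print("cols 268..298");print(np.c_[np.arange(198,246),p["frame"].max(2)[198:246,268:300]])
o=get_obs();f=o["eef_pos"]-[0,0,.0507];R=Ro.from_rotvec(o["tool_rot"]).as_matrix()
for d in(0,1):print("px per mm tool axis",d,"foot",wpix(p,f+R[:,d]*.01)-wpix(p,f),"hole",wpix(p,f-[0,0,.042]+R[:,d]*.01)-wpix(p,f-[0,0,.042]))
b=capture("top");a=capture("side")
print(b["frame"].max(2)[190:206,296:316]);print(a["frame"].max(2)[162:206,274:296])
```

```text
cols 268..298
[[198 176 176 ... 170 170 168]
 [199 176 179 ... 170 165 169]
 [200 176 172 ... 166 169 173]
 ...
 [243 160 156 ... 144 128 117]
 [244 145 132 ... 155 147 134]
 [245 117  93 ... 154 154 149]]
px per mm tool axis 0 foot [  0.02660285 -14.59137646] hole [  0.0194418  -12.51931605]
px per mm tool axis 1 foot [ 1.54983932e+01 -6.52054852e-03] hole [1.30418539e+01 9.49257296e-03]
[[135 136 135 135 130 114  95 104 111 112 115 114 116 118 121 122 123 124 122 125]
 [135 135 135 136 127 108  89 102 110 113 114 114 116 119 121 122 123 124 122 125]
 [134 134 134 135 123  97  92 100 105 108 110 113 113 111 119 122 123 123 122 124]
 [132 133 133 131 119  88  93 101 103 104 105 108 110 108 114 117 118 119 120 123]
 [131 133 132 128 113  83  92 102 103 104 106 107 107 110 112 113 114 117 118 119]
 [131 131 133 126 107  77  92 102 103 105 108 108 109 112 112 113 115 117 117 118]
 [130 131 131 122 100  91  98 103 105 107 108 109 111 112 113 114 116 117 118 119]
 [129 129 128 118  93  96 102 103 106 107 109 110 111 113 114 116 117 118 120 120]
 [128 128 125 113  92  99 103 104 107 108 11
[... 3925 characters left out ...]
9 160 159 159 158 159 161 162 163 163 162 161 162 161 162 161]
 [161 162 162 161 161 161 160 160 160 158 158 159 160 162 163 163 162 162 161 161 162 161]
 [162 162 161 161 161 157 152 154 160 166 163 159 160 161 162 163 161 161 161 161 161 162]
 [162 161 161 161 157 139 127 134 142 141 144 155 160 162 161 162 162 161 159 160 161 161]
 [162 161 161 160 161 145 126 134 140 138 141 152 159 161 161 163 162 161 159 160 162 161]
 [162 161 161 160 161 160 155 152 154 154 156 157 158 160 161 162 162 161 160 160 161 161]
 [163 161 162 160 161 162 159 159 159 158 157 157 158 160 162 161 161 161 160 159 160 162]
 [163 161 162 160 160 161 159 159 159 158 157 156 158 160 161 162 162 161 159 163 167 164]]
```

Run:
```python
from h import *
p=capture("wrist");a=capture("side")
save(p,"w9.png",(250,190,320,250),10)
o=get_obs();f=o["eef_pos"]-[0,0,.0507]
print(f,"foot",wpix(p,f))
def pr(p,X):
    x=np.array(p["R"])@np.array(X)+np.array(p["t"]);u=np.array(p["K"])@x/x[2];return u[:2]
print("side hole est",pr(a,(.569,-.0548,.057)),"at",atz(a,(281.6,201.4),.057))
```

```text
[ 0.56775334 -0.05508181  0.09857349] foot [280.55160274 231.13679722]
side hole est [282.75979237 200.62059801] at [ 0.57076739 -0.05010468  0.057     ]
```

View pics/w9.png

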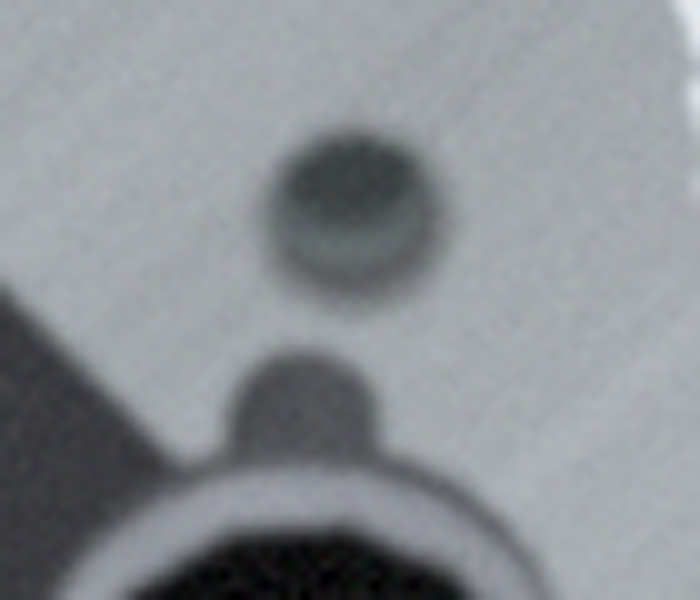

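Wrist crop: hole centre at (285.2,211.2) and shaft at column 280.3, so the pin needs to shift about +3.7 mm along tool y. The script gives the tool-x part.

Run:
```python
from h import *
p=capture("wrist")
o=get_obs();f=o["eef_pos"]-[0,0,.0507]
h=watz(p,(285.2,211.2),.057);print("hole",h,"foot",f,wpix(p,np.array([f[0],f[1],.057])))
R=Ro.from_rotvec(o["tool_rot"]).as_matrix();print("shift tool mm",R.T@(h-f)*1000)
yaw=.31;print("press frame rel label est", h[:2]-[.552,-.0025])
```

```text
hole [ 0.56974143 -0.05228293  0.057     ] foot [ 0.5677459  -0.05519876  0.09854588] [280.66386407 210.39890026]
shift tool mm [-0.64373967  3.4726691  41.54600345]
press frame rel label est [ 0.01774143 -0.04978293]
```

>>> drive_tool --steps '[-1,3.6,0,0,0,0,-1,3.6,15,0,0,0,-1,3.6,30,0,0,0,-1,3.6,36,0,0,0,-1,3.6,36,0,0,0,-1,3.6,42,0,0,0,-1,3.6,47,0,0,0,-1,3.6,47,0,0,0]'

```text
t: 22.95
eef_pos: [0.5699, -0.0524, 0.1017]
tool_rot: [-0.65, -3.073, -0.0]
wrist_force: [1.1, 0.2, 0.3]
grip_width: 0.0221
finger_force: 60.1
```

>>> drive_tool --steps '[0,0,5,0,0,0,0,0,9,0,0,0,0,0,12,0,0,0,0,0,15,0,0,0,0,0,15,0,0,0]'

```text
t: 23.58
eef_pos: [0.5702, -0.0525, 0.0869]
tool_rot: [0.65, 3.074, -0.0]
wrist_force: [0.5, -0.1, -0.0]
grip_width: 0.022
finger_force: 60.1
```

>>> drive_tool --steps '[0,0,5,0,0,0,0,0,10,0,0,0,0,0,15,0,0,0,0,0,18,0,0,0,0,0,18,0,0,0]'

```text
t: 24.2
eef_pos: [0.5703, -0.0525, 0.0688]
tool_rot: [0.65, 3.073, -0.0]
wrist_force: [2.9, -0.6, -1.7]
grip_width: 0.0221
finger_force: 60.0
```

>>> drive_tool --steps '[-0.6,0.2,2,0,0,0,-0.6,0.2,4,0,0,0,-0.6,0.2,6,0,0,0,-0.6,0.2,7,0,0,0,-0.6,0.2,7,0,0,0]'

```text
t: 24.82
eef_pos: [0.5708, -0.0526, 0.0623]
tool_rot: [0.65, 3.073, -0.0]
wrist_force: [1.2, -2.2, 1.0]
grip_width: 0.0216
finger_force: 60.3
```

>>> drive_tool --steps '[0,-0.3,1,0,0,0,0,-0.3,2,0,0,0,0,-0.3,3,0,0,0,0,-0.3,3,0,0,0]'

```text
t: 25.32
eef_pos: [0.5709, -0.0527, 0.0608]
tool_rot: [0.65, 3.073, 0.0]
wrist_force: [-2.2, -1.3, 7.1]
grip_width: 0.0217
finger_force: 61.0
```

>>> drive_tool --steps '[0,0,1,0,0,0,0,0,2,0,0,0,0,0,2,0,0,0,0,0,2,0,0,0]'

```text
t: 25.82
eef_pos: [0.571, -0.0528, 0.0607]
tool_rot: [0.649, 3.072, -0.0]
wrist_force: [-5.3, 0.5, 15.4]
grip_width: 0.0217
finger_force: 61.7
```

Run:
```python
from h import *
p=capture("wrist");a=capture("side");b=capture("top")
o=get_obs();print(o["t"],o["eef_pos"],o["grip_width"],o["wrist_force"],o["torque"])
A=a["frame"][150:240,240:330];P=p["frame"][100:340,160:400]
cv2.imwrite("pics/v10.png",np.hstack([cv2.resize(P,(390,390)),cv2.resize(A,(390,390),interpolation=cv2.INTER_CUBIC)])[:,:,::-1])
find(b,"reader")
```

```text
25.975 [ 0.57096855 -0.05273996  0.06071157] 0.02196775203059383 [-5.19010343  0.36383671 15.25052559] [-0.0590775   1.13968098 -0.0165912 ]
reader 0.82 [ 0.374 -0.248  0.052] [392. 289.]
reader 0.59 [ 0.488 -0.286  0.056] [410. 237.]
reader 0.56 [ 0.383 -0.343  0.034] [433. 285.]
reader 0.47 [ 0.517 -0.179  0.062] [362. 223.]
```

The TCP stopped at z = 0.0607, the height that puts the foot at 10 mm. The force rose from 7 to 15 N with no further travel, so the collar is seated. I am handing in while pressing.

```bash
python3 -c "
from plant import *
print(sign_off())"
```

```text
the job is handed in; nothing more can be done
None
```

The job is handed in at about 26 s with no verdict returned: cassette read for over a second, reader back upright on its rest, lid down and pin seated by force and height readings (no final close-up picture), still gripped and pressed with about 15 N.

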